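# Set the roll cutter's length stop to the middle notch

### The job

The next rolls are to be cut in halves: with the fingertips, push the roll cutter's length stop along its rail towards the blade, past the first notch, until it clicks into the middle one of the three notches, and leave it seated there with the hand clear. Only push it, and gently: do not pinch the stop or pull up its plunger knob, and do not move the bottles and other things standing around.

Things in the scene. Friction and masses are not known exactly. Their poses are not given: they have to be found in the camera images.
- cutter: Roll cutter, fixed: white board 220 mm (its x) by 420 mm (its y), top 28 mm above the counter. Origin: centre of its underside on the counter; y along the board, x away from the robot, z up; turned by up to 0.35 rad. A thin steel fence stands at x = 30 to 33 mm, top at z = 60 mm; behind it the notched rail. Bystanders stand on the board and behind it
- blade (a point): Middle of the lowered cutting arm, which crosses the board along the cutter's x at cutter y = -140 mm, 125 mm from the middle notch: steel arm, top 85 mm above the counter, bracket at the back to 90 mm, black handle sticking out in front of the board. It stays as it is
- stop (a joint): Travel of the length stop along the rail towards the blade (along the cutter's -y), m: 0 at the outer end; 0.080 seated in the outer notch, 0.120 in the middle, 0.160 in the inner one; end of travel 0.178. Starts at 0 to 0.055, outward of all notches. Drag 1 to 2 N; leaving a notch takes about 8 to 10 N. It cannot lift off the rail
- stop_front (a point): Centre of the stop's white facing, on its steel plate on the blade side, reaching over the bed (70 mm along cutter x, 62 mm tall, 7 mm thick with its facing, lower edge 4 mm above the board). The facing lies 25 mm on the blade side of the plunger's axis
- stop_back (a point): Centre of the flat upright back face (away from the blade) of the stop's dark steel carriage, which rides over the rail: 44 mm wide (cutter x), 36 mm long (cutter y), from 2 to 32 mm above the rail top; this point is 17 mm above it. Pushing here along the cutter's -y drives the stop towards the blade; behind it only the bare rail
- middle_notch (a point): Centre of the middle notch's mouth, level with the rail top, 62 mm above the counter. The aluminium rail is straight, 24 mm wide, along the cutter's y, from 175 mm on the outer side (+y) to 105 mm on the blade side of this point. Its three round-lipped notches are about 18 mm wide, 40 mm apart
- plunger (a joint): Height of the stop's sprung plunger, m: 0 or just below with its nose seated in a notch, about 0.003 riding on the rail's flat top, up to 0.016 if its knob is pulled. In the last 6 mm before a notch's centre its 6 N spring draws the stop in by itself: the push falls to nothing for a moment and the plunger drops. Let go within 4 mm of the centre it centres itself
- knob_top (a point): Top centre of the black plunger knob on the stop, 24 mm diameter, 14 mm tall; 56 mm above the rail top when seated in a notch, 59 mm when riding. It marks the plunger's axis, 18 mm on the blade side of the carriage's back face
- bottle_a: squeeze bottle, 60 mm diameter, 185 mm tall with its pointed nozzle, standing behind the cutter (origin: centre of its foot)
- bottle_b: squeeze bottle like bottle_a, 60 mm diameter, 185 mm tall, standing behind the cutter (origin: centre of its foot)
- bottle_c: smaller squeeze bottle, 52 mm diameter, 160 mm tall, standing behind the cutter (origin: centre of its foot)
- dip_cup: small black dip cup, 48 mm across, 30 mm tall, standing on the near edge of the cutter's board (origin: centre of its foot)
- brush: sauce brush about 190 mm long lying across the end of the cutter's board beyond the blade (origin at its middle, underside)
- roll: uncut seaweed roll half wrapped in paper, 58 mm diameter, 190 mm long, lying on the wooden board (origin: middle of its underside)
- bowl: white bowl, 120 mm across, 55 mm tall, on the right of the counter (origin: centre of its foot)

How it is judged:
By the outcome, as a careful person would: the job done as asked, in the order asked, and still so for the second after the job is handed in, with the robot touching nothing.
It also fails if it takes over 51 s, if anything falls off the work surface, if the arm or the gripper's body presses on something with over 40 N, if the wrist force passes 120 N, or if a joint passes its speed limit or range.

### The arm

A 6-joint arm with a two-finger parallel gripper is mounted at the origin on the work surface. World frame = base frame: x ahead of the robot, y to its left, z up, the work surface at z = 0. Lengths are in m, angles in rad, forces in N, time in s.
With the tool pointing down it reaches from about 0.15 to 0.775 m from the base axis. Payload 6.1 kg.
Tool frame: the origin (TCP) lies at the very end of the fingers, on their centre line; the grasp point (between the pads) lies 19 mm behind it; z points along the fingers, y is the direction in which the jaws open and shut (so a half turn about z gives the same grasp; the last joint's range is limited). The gripper opens to 85 mm and grips with 20 to 120 N. Pads are 22 mm wide; open, the fingers measure 114 mm over their backs; the gripper's body (76 mm by 85 mm) begins 54 mm behind the grasp point. The pads swing forward as they close: fully open they stand 13 mm farther back than shut.
Start: joints at [-1.308, 0.126, -0.04, 1.405, 0, 1.571], TCP at [0.136, -0.507, 0.231] pointing down, gripper open.
Joint ranges: [-2.72, 2.72], [-0.95, 1.95], [-1.27, 1.35], [-1.78, 2.02], [-1.46, 1.47], [-3.14, 3.14]. Speed limits (rad/s): [2.39, 2.39, 3.01, 3.14, 3.14, 3.14].

### API

Orientations are given as a unit quaternion [w, x, y, z].
In Python, from cell import monitor, imaging, ctrl gives the robot as it stands.
- The arm moves only by the tool drive_tool, never from a script. Its argument "moves" is a list that holds one entry, the list of rows, each a list of 4 numbers: the shift along the world's x, y, z in cm, then the turn about the world's z in degrees. A call has exactly 5 rows; each row is the pose to reach, as a shift and turn from the pose commanded when the call began; what a row does not reach only later rows make up. A row lasts 1/10 s, in which the tool goes at most 50 mm and 8.59 degrees, less where a joint would pass 70% of its speed; a pose out of reach is approached as far as the arm can. A call with a gripper value outside its range is refused whole. "grip" is the closure, from 0 (fully open) to 1 (shut), set as the call begins (left out, the last holds). The fingers move at their own pace and stop on an object; the grip force is fixed at half the most. Time passes only in rows, so rows that repeat a pose let the fingers close, or fill a call up. It gives the time, the measured TCP pose, the force and the opening at its end, in the units of the state.
- monitor.state(): the state, without advancing time (a new reading comes with each control period).
- imaging.grab_frame(name): name is "scene" or "top" or "wrist"; returns the picture (480x640x3 uint8, red, green, blue); there is no depth.
- imaging.calibration(name): a dict with "camera_matrix" (3x3 intrinsics, pixels), "extrinsics" (4x4, takes a point from camera to world coordinates); the wrist camera has in their place "mount" (4x4, takes a point from camera to tool coordinates, whose origin is the TCP and whose axes are the flange's). Camera axes: x right, y up, looking along -z (the intrinsics and any distortion apply to the point x, -y, -z); pixel columns grow to the right and rows downward; lengths in m; the calibration is good to about 2 mm. A picture is of the moment at which its call begins: read the wrist's pose just before it. calibration takes no time and is no camera call.
- ctrl.close_job(): hands the job in, once; it reports no verdict.
Trained networks look in the newest picture that a camera, given by its name, has taken for a name from the list of things; names that differ only in an ending like _2 or _b are one class to them, and where a whole thing is asked for, a point or a joint stands for the part that bears it (a point fixed in the world has none). Each returns a list of dicts, best first, with "score" (0 to 1); they miss things now and then, are a little off and sometimes report something else, mostly with a low value. They report only what shows in the picture. A call takes as long as a camera call.
- imaging.cut_out(camera, label): "pixels" (480x640 bool, what is visible of it) and "point" ([column, row] in pixels, amid what is visible of it).
The state is a dict: "time_s": time; "joints": joint angles; "joint_velocities": joint speeds; "joint_torque": joint torques, N m; "eef_pos": TCP position; "ee_rot": TCP orientation; "wrist_force": force on the tool from outside, world axes, zero at the start; "moment": the same for the moment, N m; "finger_gap": finger opening in m.
Only numpy, scipy, OpenCV 4.12 (cv2) and the standard library are available. Lean on these libraries where they do the work, as an engineer would, in place of code of your own. Each camera call takes 0.05 s, during which the arm holds its last target.

## Working session

There is one attempt and no reset: what is moved stays moved. The work goes in short steps, Python scripts to look and compute and a tool call to move; the robot and the scene stay as the last step left them, time stands still between calls to the robot, and variables do not carry over. Pictures are saved under pics/ and viewed, and the job is handed in when it is done.

Besides the shell and the picture viewer there is one more tool, called after "Call:" in YAML: its name, and indented under it one key for each argument. drive_tool: Moves the arm, as the interface text tells. Its arguments: {"type":"object","properties":{"moves":{"type":"array"},"grip":{"type":"number"}},"required":["moves"]}

```bash
mkdir -p pics; ls
python3 - <<'E'
from cell import monitor, imaging, ctrl
import cv2
print(monitor.state())
for n in ("scene","top","wrist"):
    cv2.imwrite(f"pics/{n}0.png",imaging.grab_frame(n)[:,:,::-1])
    print(n,imaging.calibration(n))
E
```

```text
pics
{'time_s': 0.0, 'joints': array([-1.30800374e+00,  1.26414571e-01, -4.06258778e-02,  1.40538499e+00,
       -1.00784272e-05,  1.57081520e+00]), 'joint_velocities': array([-1.81591524e-03, -3.44499732e-05,  1.05597268e-03, -1.09371450e-03,
       -1.95689930e-03, -1.92960243e-03]), 'joint_torque': array([ 8.53016682e-04, -4.35914934e+01,  3.52924168e+01,  1.70123071e-02,
       -1.07003002e-04, -1.32043019e-05]), 'eef_pos': array([ 0.13627515, -0.50658422,  0.23050215]), 'ee_rot': array([-8.06873136e-04,  9.91380827e-01,  1.31009131e-01, -1.11725308e-04]), 'wrist_force': array([ 0.12364693, -0.70601435,  0.11406337]), 'moment': array([-0.02542515, -0.02500071,  0.00556659]), 'finger_gap': 0.0854145594693304}
scene {'camera_matrix': array([[561.59429169,   0.        , 314.33269764],
       [  0.        , 561.59429169, 236.72948148],
       [  0.        ,   0.        ,   1.        ]]), 'extrinsics': array([[-0.85619109, -0.32865921,  0.39864763,  1.17430742],
       [ 0.51633284, -0.57172332,  0.63759928,  0.9194033 ],
       [ 0.01836327,  0.75174169,  0.65920196,  1.03176055],
  
[... 327 characters left out ...]
92374, -0.04486764,  0.01175859, -0.00322022],
       [ 0.00183493,  0.21508607,  0.97659337,  1.40723212],
       [ 0.        ,  0.        ,  0.        ,  1.        ]])}
wrist {'camera_matrix': array([[394.79478718,   0.        , 319.79457916],
       [  0.        , 394.79478718, 236.87111658],
       [  0.        ,   0.        ,   1.        ]]), 'mount': array([[ 2.52091497e-04,  9.62778987e-01,  2.70289769e-01,
         6.87007477e-02],
       [ 9.99999964e-01, -2.68163829e-04,  2.25351166e-05,
         1.00906700e-04],
       [ 9.41782762e-05,  2.70289754e-01, -9.62779019e-01,
        -1.42538143e-01],
       [ 0.00000000e+00,  0.00000000e+00,  0.00000000e+00,
         1.00000000e+00]])}
```

View pics/scene0.png

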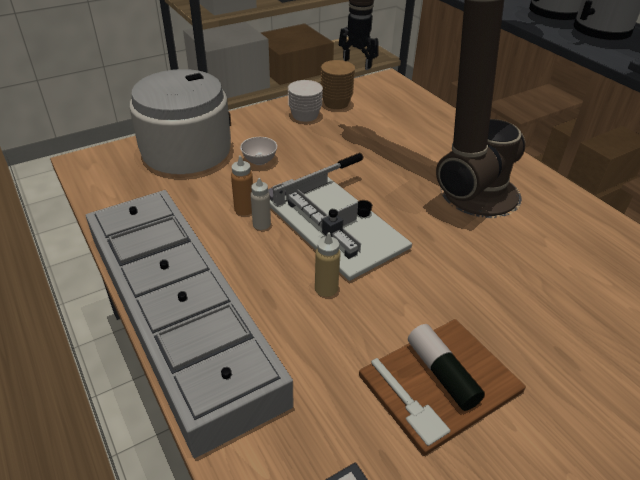

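View pics/top0.png

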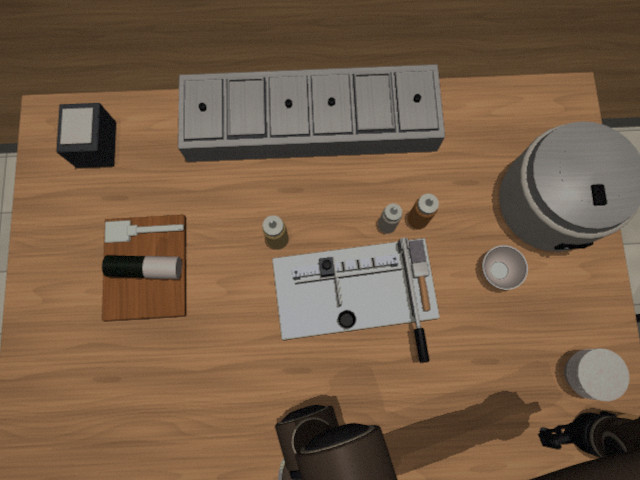

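Run:
```python
from cell import monitor, imaging
import cv2
t=cv2.imread('pics/top0.png');s=cv2.imread('pics/scene0.png')
for cam in('top','scene'):
  for l in ('knob_top','stop_front','stop_back','stop','plunger','bottle_a','bottle_c','cutter'):
    r=imaging.cut_out(cam,l)
    print(cam,l,[(round(d['score'],2),d['point'],int(d['pixels'].sum())) for d in r])
cv2.imwrite('pics/top0z.png',cv2.resize(t[40:300,180:460],None,fx=2.3,fy=2.3,interpolation=cv2.INTER_CUBIC))
```

```text
top knob_top [(0.28, [352.9, 289.4], 12093)]
top stop_front [(0.85, [331.5, 271.0], 392), (0.64, [416.3, 268.7], 775)]
top stop_back [(0.94, [328.1, 269.5], 409)]
top stop [(0.77, [330.9, 271.1], 381)]
top plunger [(0.61, [326.9, 262.2], 62), (0.35, [353.7, 291.0], 12479)]
top bottle_a [(0.74, [425.4, 208.7], 706), (0.63, [392.9, 218.6], 541)]
top bottle_c [(0.74, [425.4, 208.7], 706), (0.63, [392.9, 218.6], 541)]
top cutter [(0.85, [354.8, 292.7], 12066), (0.58, [326.4, 267.4], 284)]
scene knob_top [(0.53, [335.4, 212.1], 57)]
scene stop_front [(0.85, [340.3, 218.7], 698)]
scene stop_back [(0.93, [336.1, 218.3], 722)]
scene stop [(0.65, [340.4, 219.2], 689)]
scene plunger [(0.59, [332.5, 210.2], 62)]
scene bottle_a [(0.84, [245.2, 183.5], 982), (0.81, [328.0, 266.9], 1393), (0.68, [261.2, 207.4], 848), (0.51, [338.9, 221.0], 7556)]
scene bottle_c [(0.84, [245.2, 183.5], 982), (0.81, [328.0, 266.9], 1393), (0.68, [261.2, 207.4], 848), (0.51, [338.9, 221.0], 7556)]
scene cutter [(0.74, [340.8, 222.1], 7554)]
```

View pics/top0z.png

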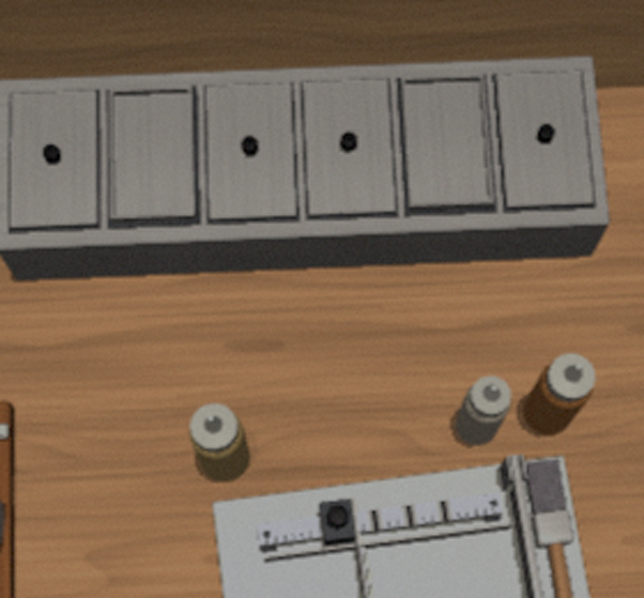

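```bash
cat > h.py <<'E'
import numpy as np, cv2
from cell import imaging
def proj(cam,P):
    c=imaging.calibration(cam);T=np.linalg.inv(np.array(c['extrinsics']));P=np.atleast_2d(P)
    q=P@T[:3,:3].T+T[:3,3]; q=q*[1,-1,-1]
    u=q@np.array(c['camera_matrix']).T
    return u[:,:2]/u[:,2:]
def back(cam,px,z):
    c=imaging.calibration(cam);T=np.array(c['extrinsics']);K=np.array(c['camera_matrix'])
    d=np.linalg.inv(K)@[px[0],px[1],1];d=T[:3,:3]@(d*[1,-1,-1]);o=T[:3,3]
    return o+d*(z-o[2])/d[2]
def cut2world(P,cx,cy,th):
    # cutter x axis at angle th from world x
    P=np.atleast_2d(P);c,s=np.cos(th),np.sin(th)
    return np.c_[cx+c*P[:,0]-s*P[:,1],cy+s*P[:,0]+c*P[:,1],P[:,2]]
E
python3 - <<'E'
from h import *
from scipy.optimize import least_squares
# board mask corners
for cam in('top',):
    im=cv2.imread('pics/top0.png')
    g=cv2.cvtColor(im,cv2.COLOR_BGR2HSV)
    m=((g[...,1]<45)&(g[...,2]>140)).astype(np.uint8);m[:235]=0;m[345:]=0;m[:,:265]=0;m[:,445:]=0
    m=cv2.morphologyEx(m,cv2.MORPH_OPEN,np.ones((3,3)))
    m=cv2.morphologyEx(m,cv2.MORPH_CLOSE,np.ones((15,15)))
    cs=max(cv2.findContours(m,0,1)[0],key=cv2.contourArea)
    r=cv2.minAreaRect(cs);print(r);b=cv2.boxPoints(r);print(b)
    for p in b: print(back('top',p,0.028))
for p,z in(([326.5,263.5],.12),([326.9,262.2],.12)): print(back('top',p,z))
s=cv2.imread('pics/scene0.png')
cv2.imwrite('pics/scene0z.png',cv2.resize(s[140:310,220:430],None,fx=3.5,fy=3.5,interpolation=cv2.INTER_CUBIC))
E
```

```text
((354.8244323730469, 287.73199462890625), (81.1946029663086, 158.1222381591797), 82.11685943603516)
[[270.94238 258.36182]
 [427.57037 236.67487]
 [438.70648 317.10217]
 [282.0785  338.78912]]
[0.56730744 0.12206652 0.028     ]
[ 0.60778109 -0.30493073  0.028     ]
[ 0.38969066 -0.31475751  0.028     ]
[0.35257864 0.09839275 0.028     ]
[ 0.52952572 -0.02519172  0.12      ]
[ 0.53279196 -0.02635328  0.12      ]
```

View pics/scene0z.png

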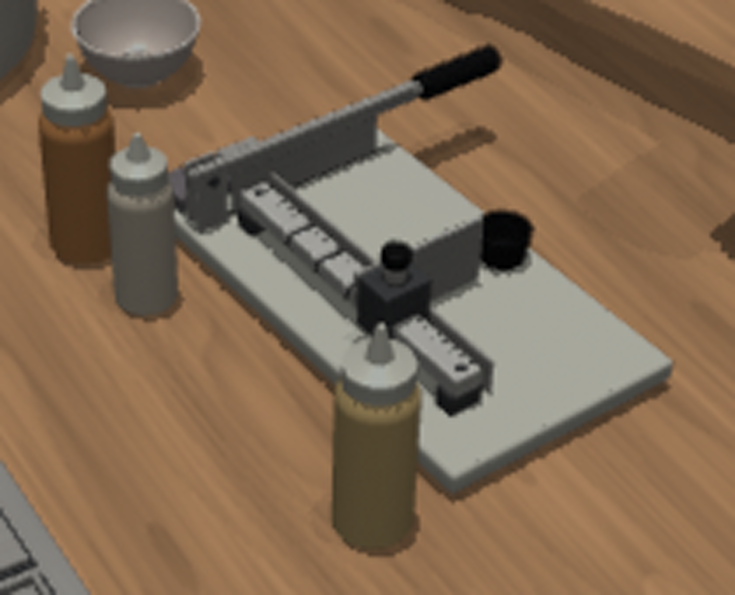

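```bash
cat > fit.py <<'E'
from h import *
from scipy.optimize import least_squares
im=cv2.imread('pics/top0.png')
z=lambda p,o,s:(np.array(p)/s+o)
obsT=[((.11,.21,.028),(273.,258.9)),((-.11,.21,.028),(281.5,338)),((.11,-.21,.028),(425.5,239.3)),((-.11,-.21,.028),(438.,317.5))]
obsS=[((-.11,.21,.028),z((671,367),(220,140),3.5)),((.11,.21,.028),z((455,480),(220,140),3.5))]
def res(p):
    r=[]
    for cam,o in(('top',obsT),('scene',obsS)):
        P=cut2world([a for a,_ in o],*p[:3]); r.append((proj(cam,P)-np.array([b for _,b in o])).ravel())
    return np.concatenate(r)
s=least_squares(res,[.48,-.1,.1]);print(s.x,s.fun.round(1))
# knob + rail x from both views: unknown rail x, stop q
kT=(326.7,262.0);kS=z((396,249),(220,140),3.5)
def r2(q):
    P=cut2world([[q[0],q[1],.062+.059]],*s.x)
    return np.r_[(proj('top',P)-kT).ravel(),(proj('scene',P)-kS).ravel()]
k=least_squares(r2,[.06,.05]);print('knob cutter x,y',k.x,k.fun.round(1))
rx=k.x[0]
print('travel',.12-(k.x[1]+.015))
np.save('fit.npy',np.r_[s.x,rx,k.x[1]])
t=im.copy();sc=cv2.imread('pics/scene0.png')
B=[[(a*.11,b*.21,.028) for a,b in((1,1),(1,-1),(-1,-1),(-1,1))],
 [(rx+a*.012,y,.062) for a,y in((1,.16),(1,-.12),(-1,-.12),(-1,.16))],
 [(.03,.16,.06),(.03,-.12,.06)],[(rx-.009+0,-.015,.062),(rx+.012,-.015,.062)],
 [(rx+a*.022,k.x[1]+y,.062+.032) for a,y in((1,.018),(1,-.018),(-1,-.018),(-1,.018))],
 [(rx+.012*np.cos(a),k.x[1]+.012*np.sin(a),.121) for a in np.linspace(0,6.28,20)]]
out=[]
for cam,i,(x0,y0,x1,y1),f in(('top',t,(260,200,450,350),4),('scene',sc,(220,140,430,300),3.7)):
    g=cv2.resize(i[y0:y1,x0:x1],None,fx=f,fy=f,interpolation=cv2.INTER_CUBIC)
    for b in B:
        p=(proj(cam,cut2world(b,*s.x))+.5-[x0,y0])*f
        cv2.polylines(g,[np.int32(p)],True,(0,0,255),1)
    cv2.imwrite(f'pics/fit_{cam}.png',g)
# bottles
for n,zT,zS,h in(('c/b yellow',(213,424),(380,330),.185),('grey',(492,393),(138,140),.16),('red',(573,374),(70,65),.185)):
    print(n,back('top',z(zT,(180,40),2.3),h-.005),back('scene',z(zS,(220,140),3.5),h))
E
python3 fit.py
```

```text
[ 0.47801539 -0.09757445  0.08136046] [-1.6 -1.8 -1.1  1.4 -0.4 -1.4  1.3  1.2  1.  -1.7 -1.4 -0.8]
knob cutter x,y [0.0589209  0.06835573] [-0.4  0.8 -0.9  0. ]
travel 0.03664426594807693
c/b yellow [0.62119376 0.10211735 0.18      ] [0.62942488 0.10942063 0.185     ]
grey [ 0.64873387 -0.19909912  0.155     ] [ 0.65556349 -0.19191199  0.16      ]
red [ 0.65871218 -0.28319864  0.18      ] [ 0.67103157 -0.27471594  0.185     ]
```

View pics/fit_top.png

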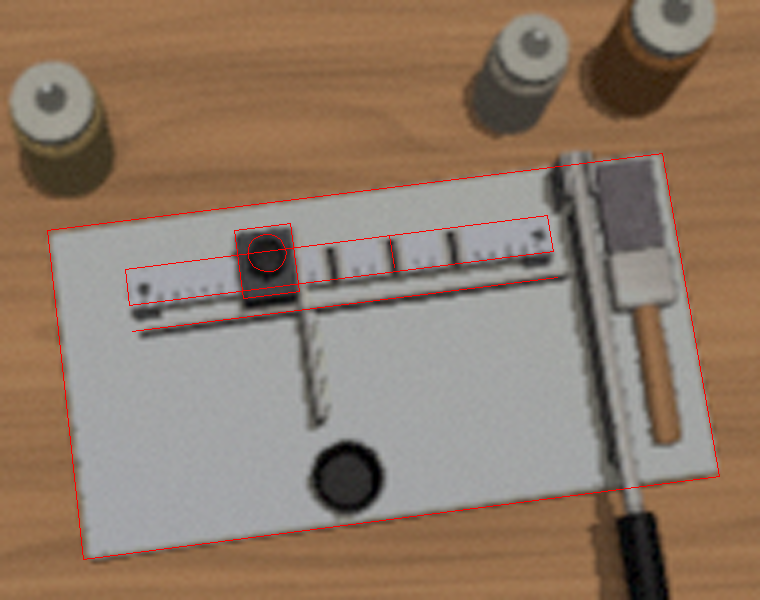

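View pics/fit_scene.png

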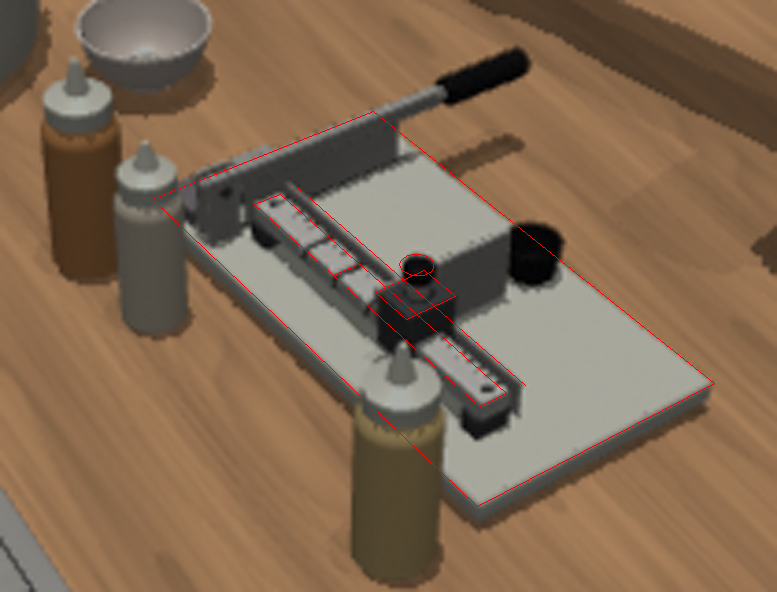

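Run:
```python
from h import *
f=np.load('fit.npy')
for n,y in (('pre',f[4]+.018+.045),('backface',f[4]+.018),('notch mid',-.015),('final tcp ctr ~',-.015+.018+.011)):
    print(n,cut2world([[f[3],y,.075]],*f[:3]))
```

```text
pre [[0.52606601 0.03813531 0.075     ]]
backface [[ 0.52972319 -0.00671583  0.075     ]]
notch mid [[ 0.53796044 -0.10773629  0.075     ]]
final tcp ctr ~ [[ 0.53560359 -0.07883222  0.075     ]]
```

Call:
drive_tool:
  moves:
    - [[2,3,1,-8],[5,6,2,-16],[8,10,2,-24],[11,14,2,-32],[14,18,2,-40]]
  grip: 1

```text
time_s: 1.45
eef_pos: [0.2679, -0.3386, 0.2516]
ee_rot: [0.0, 0.979, -0.204, 0.0]
wrist_force: [1.3, -0.2, 0.3]
finger_gap: 0.0126
```

Run:
```python
from cell import monitor
s=monitor.state()
print(s['time_s'],s['joints'],s['eef_pos'],s['ee_rot'],s['finger_gap'])
```

```text
1.45 [-9.01686733e-01 -4.97934015e-02 -1.78699472e-01  1.44123372e+00
  1.78583107e-04  2.65112845e+00] [ 0.267858   -0.33863015  0.25155351] [ 1.41971691e-04  9.78936318e-01 -2.04165546e-01  3.09158083e-04] 0.012571419287586089
```

Call:
drive_tool:
  moves:
    - [[2.3,3.4,0,8],[4.6,6.8,0,16],[6.9,10.2,0,24.5],[9.2,13.6,0,33],[11.5,17,0,41.5]]

```text
time_s: 1.95
eef_pos: [0.3828, -0.1686, 0.2516]
ee_rot: [0.0, 0.987, 0.162, 0.0]
wrist_force: [0.6, -0.7, -0.8]
finger_gap: -0.0001
```

Call:
drive_tool:
  moves:
    - [[2.3,3.4,0,8],[4.6,6.8,0,16],[6.9,10.2,0,24.5],[9.2,13.6,0,33],[11.5,17,0,41.5]]

```text
time_s: 2.45
eef_pos: [0.4978, 0.0015, 0.2515]
ee_rot: [0.0, 0.865, 0.501, 0.0]
wrist_force: [0.4, 0.3, 0.1]
finger_gap: 0.0002
```

Call:
drive_tool:
  moves:
    - [[0.8,1.5,0,8],[2,2.6,0,16],[2,2.6,0,24.5],[2,2.6,0,33],[2,2.6,0,36.6]]

```text
time_s: 2.95
eef_pos: [0.5172, 0.0262, 0.2512]
ee_rot: [-0.0, 0.665, 0.747, -0.0]
wrist_force: [0.2, -0.2, -0.3]
finger_gap: -0.0002
```

```bash
cat > st.py <<'E'
from cell import monitor
import numpy as np
s=monitor.state()
w,x,y,z=s['ee_rot']
print(s['time_s'],s['joints'].round(3),s['eef_pos'].round(4),'yaw',np.degrees(2*np.arctan2(y,x)),s['wrist_force'].round(2),s['finger_gap'])
E
python3 st.py
python3 - <<'E'
from cell import imaging
import cv2
for n in("wrist","scene"): cv2.imwrite(f"pics/{n}1.png",imaging.grab_frame(n)[:,:,::-1])
E
```

```text
2.95 [ 0.051  0.114 -0.01   1.447 -0.     1.505] [0.5172 0.0262 0.2512] yaw 96.64938248371294 [ 0.15 -0.2  -0.31] -0.00020841510562720673
```

View pics/wrist1.png

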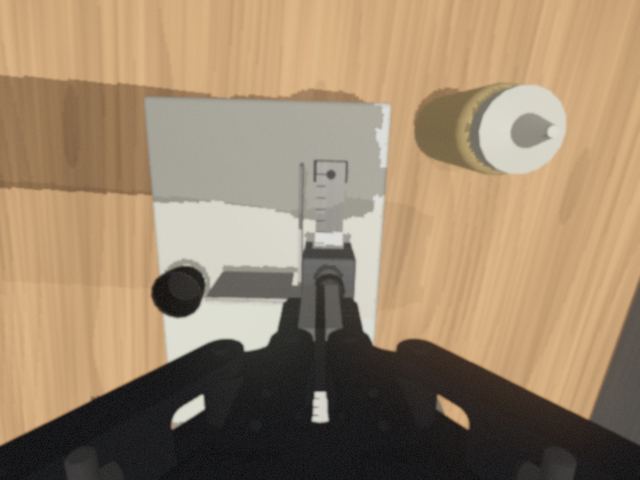

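View pics/scene1.png

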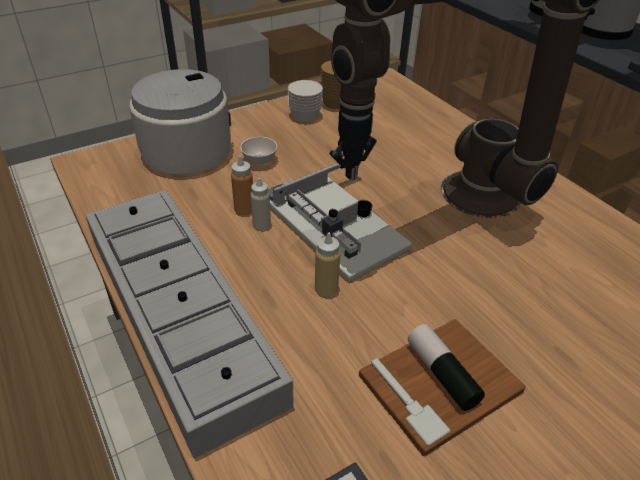

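```bash
cat > wb.py <<'E'
from h import *
def wback(px,z,pos,q):
    from scipy.spatial.transform import Rotation as R
    c=imaging.calibration('wrist');M=np.array(c['mount']);K=np.array(c['camera_matrix'])
    T=np.eye(4);T[:3,:3]=R.from_quat([q[1],q[2],q[3],q[0]]).as_matrix();T[:3,3]=pos
    T=T@M
    d=np.linalg.inv(K)@[px[0],px[1],1];d=T[:3,:3]@(d*[1,-1,-1]);o=T[:3,3]
    return o+d*(z-o[2])/d[2]
E
python3 - <<'E'
from wb import *
from cell import monitor
i=cv2.imread('pics/wrist1.png')
cv2.imwrite('pics/wrist1z.png',cv2.resize(i[130:330,240:420],None,fx=4,fy=3,interpolation=cv2.INTER_CUBIC)) if 0 else cv2.imwrite('pics/wrist1z.png',cv2.resize(i[145:295,260:400],None,fx=4,fy=4,interpolation=cv2.INTER_CUBIC))
s=monitor.state();f=np.load('fit.npy')
for n,px,z in(('boardL',(146,98),.028),('boardR',(390,104),.028),('railend L',(314,160),.062),('railend R',(348,160),.062),('carr L',(306,249),.094),('carr R',(354,249),.094)):
    w=wback(px,z,s['eef_pos'],s['ee_rot']);c,sn=np.cos(f[2]),np.sin(f[2]);d=w[:2]-f[:2]
    print(n,w.round(4),'cutter',round(c*d[0]+sn*d[1],4),round(-sn*d[0]+c*d[1],4))
E
```

```text
boardL [0.356  0.1005 0.028 ] cutter -0.1056 0.2073
boardR [0.5691 0.1194 0.028 ] cutter 0.1084 0.2088
railend L [0.508  0.0665 0.062 ] cutter 0.0433 0.1611
railend R [0.536  0.0697 0.062 ] cutter 0.0714 0.162
carr L [ 0.5093 -0.0009  0.094 ] cutter 0.0391 0.0938
carr R [0.5473 0.0034 0.094 ] cutter 0.0773 0.095
```

View pics/wrist1z.png

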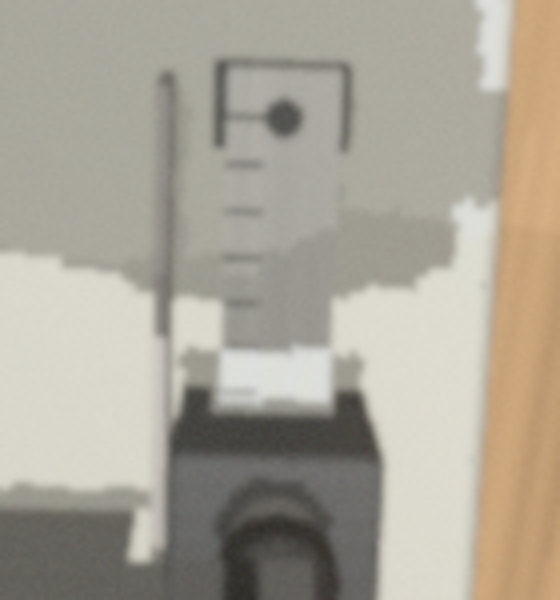

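Run:
```python
from wb import *
from cell import monitor
s=monitor.state();f=np.load('fit.npy')
for n,px,z in(('railend',(331.2,160.5),.062),('rail near',(329.3,225),.062),('carr top L',(303.2,259.5),.094),('carr top R',(355.2,259.5),.094),('carr bot',(329.5,243),.064)):
    w=wback(px,z,s['eef_pos'],s['ee_rot']);c,sn=np.cos(f[2]),np.sin(f[2]);d=w[:2]-f[:2]
    print(n,w.round(4),'cutter',round(c*d[0]+sn*d[1],4),round(-sn*d[0]+c*d[1],4))
```

```text
railend [0.5222 0.0677 0.062 ] cutter 0.0575 0.1612
rail near [0.5272 0.0129 0.062 ] cutter 0.058 0.1061
carr top L [ 0.508  -0.0099  0.094 ] cutter 0.037 0.085
carr top R [ 0.5495 -0.0053  0.094 ] cutter 0.0787 0.0862
carr bot [ 0.5291 -0.0026  0.064 ] cutter 0.0587 0.0905
```

Call:
drive_tool:
  moves:
    - [[0.4,0.5,0,-0.8],[0.8,1.0,-2,-1.5],[0.8,1.0,-5,-1.5],[0.8,1.0,-8,-1.5],[0.8,1.0,-11,-1.5]]

```text
time_s: 3.55
eef_pos: [0.5254, 0.0362, 0.1404]
ee_rot: [0.0, 0.677, 0.736, 0.0]
wrist_force: [0.6, -0.8, -0.2]
finger_gap: 0.0001
```

Call:
drive_tool:
  moves:
    - [[0,0,-2,0],[0,0,-4,0],[0,0,-5.5,0],[0,0,-6.9,0],[0,0,-6.9,0]]

```text
time_s: 4.05
eef_pos: [0.5239, 0.036, 0.0704]
ee_rot: [-0.001, 0.677, 0.736, -0.001]
wrist_force: [-0.1, 0.3, 0.1]
finger_gap: -0.0
```

```bash
python3 st.py
python3 - <<'E'
from cell import imaging
import cv2
for n in("wrist","scene"):
    i=imaging.grab_frame(n)[:,:,::-1]
    if n=="scene": i=cv2.resize(i[100:300,230:450],None,fx=3,fy=3)
    cv2.imwrite(f"pics/{n}2.png",i)
E
```

```text
4.05 [ 0.069  0.179 -0.335  1.061  0.     1.556] [0.5239 0.036  0.0704] yaw 94.7747902644436 [-0.08  0.28  0.11] -3.2628547739643755e-05
```

View pics/wrist2.png

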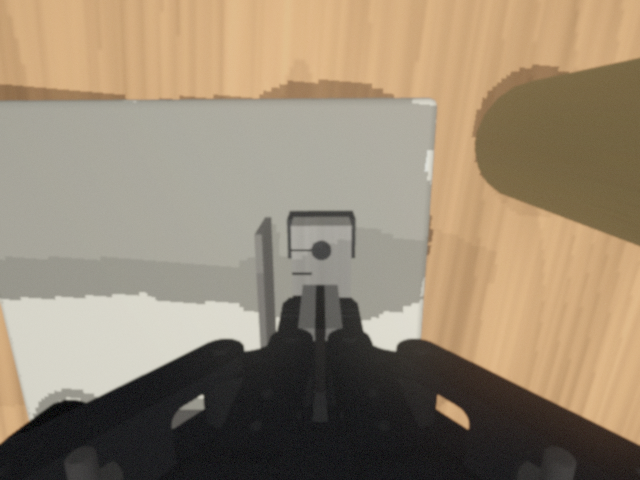

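View pics/scene2.png

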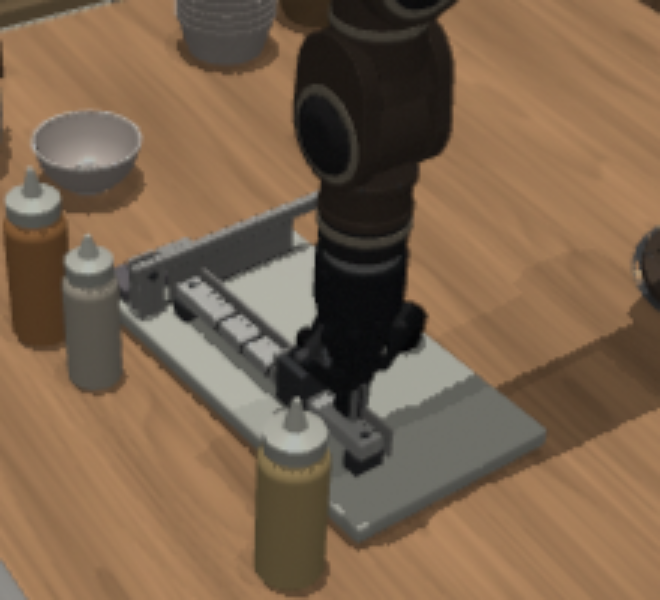

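Call:
drive_tool:
  moves:
    - [[0.05,-0.5,0.1,0],[0.1,-1.0,0.1,0],[0.14,-1.5,0.1,0],[0.18,-2.0,0.1,0],[0.21,-2.3,0.1,0]]

```text
time_s: 4.65
eef_pos: [0.5273, 0.0122, 0.0735]
ee_rot: [0.0, 0.677, 0.736, 0.0]
wrist_force: [-0.3, 0.4, -0.3]
finger_gap: 0.0002
```

Call:
drive_tool:
  moves:
    - [[0.02,-0.2,0,0],[0.04,-0.4,0,0],[0.05,-0.6,0,0],[0.07,-0.8,0,0],[0.09,-1.0,0,0]]

```text
time_s: 5.15
eef_pos: [0.528, 0.0032, 0.0733]
ee_rot: [-0.0, 0.676, 0.737, 0.0]
wrist_force: [-0.3, 2.8, 0.6]
finger_gap: 0.0002
```

Call:
drive_tool:
  moves:
    - [[0.02,-0.2,0,0],[0.04,-0.4,0,0],[0.05,-0.6,0,0],[0.07,-0.8,0,0],[0.09,-1.0,0,0]]

```text
time_s: 5.65
eef_pos: [0.529, -0.0072, 0.0733]
ee_rot: [-0.0, 0.676, 0.736, -0.0]
wrist_force: [-0.7, 2.5, -0.6]
finger_gap: 0.0002
```

Call:
drive_tool:
  moves:
    - [[0.03,-0.35,0,0],[0.06,-0.7,0,0],[0.09,-1.05,0,0],[0.12,-1.4,0,0],[0.15,-1.7,0,0]]

```text
time_s: 6.15
eef_pos: [0.5305, -0.0245, 0.0733]
ee_rot: [0.0, 0.677, 0.736, -0.0]
wrist_force: [-0.3, 3.3, -0.4]
finger_gap: 0.0002
```

Call:
drive_tool:
  moves:
    - [[0.01,-0.1,0,0],[0.02,-0.2,0,0],[0.03,-0.3,0,0],[0.03,-0.4,0,0],[0.04,-0.4,0,0]]

```text
time_s: 6.65
eef_pos: [0.5309, -0.0283, 0.0733]
ee_rot: [0.0, 0.676, 0.736, -0.0]
wrist_force: [-0.6, 0.5, -0.1]
finger_gap: -0.0003
```

Call:
drive_tool:
  moves:
    - [[0.01,-0.1,0,0],[0.02,-0.2,0,0],[0.02,-0.2,0,0],[0.02,-0.2,0,0],[0.02,-0.2,0,0]]

```text
time_s: 7.15
eef_pos: [0.5312, -0.0303, 0.0734]
ee_rot: [0.0, 0.677, 0.736, -0.0]
wrist_force: [-0.6, -0.7, -0.3]
finger_gap: -0.0002
```

Call:
drive_tool:
  moves:
    - [[0.01,-0.1,0,0],[0.02,-0.2,0,0],[0.02,-0.2,0,0],[0.02,-0.2,0,0],[0.02,-0.2,0,0]]

```text
time_s: 7.65
eef_pos: [0.5313, -0.0321, 0.0733]
ee_rot: [0.0, 0.676, 0.736, -0.0]
wrist_force: [0.4, 0.5, 0.0]
finger_gap: 0.0001
```

Call:
drive_tool:
  moves:
    - [[0.01,-0.1,0,0],[0.01,-0.1,0,0],[0.01,-0.1,0,0],[0.01,-0.1,0,0],[0.01,-0.1,0,0]]

```text
time_s: 8.15
eef_pos: [0.5314, -0.0331, 0.0733]
ee_rot: [0.0, 0.676, 0.736, -0.0]
wrist_force: [0.4, 0.1, 0.3]
finger_gap: 0.0001
```

Call:
drive_tool:
  moves:
    - [[0.01,-0.1,0,0],[0.01,-0.1,0,0],[0.01,-0.1,0,0],[0.01,-0.1,0,0],[0.01,-0.1,0,0]]

```text
time_s: 8.65
eef_pos: [0.5315, -0.0341, 0.0733]
ee_rot: [-0.0, 0.676, 0.736, -0.0]
wrist_force: [0.3, -0.5, -0.1]
finger_gap: 0.0002
```

Call:
drive_tool:
  moves:
    - [[0.01,-0.1,0,0],[0.01,-0.1,0,0],[0.01,-0.1,0,0],[0.01,-0.1,0,0],[0.01,-0.1,0,0]]

```text
time_s: 9.15
eef_pos: [0.5316, -0.0351, 0.0733]
ee_rot: [0.0, 0.676, 0.736, 0.0]
wrist_force: [0.3, -0.3, -0.4]
finger_gap: 0.0001
```

Call:
drive_tool:
  moves:
    - [[0.01,-0.1,0,0],[0.01,-0.1,0,0],[0.01,-0.1,0,0],[0.01,-0.1,0,0],[0.01,-0.1,0,0]]

```text
time_s: 9.65
eef_pos: [0.5317, -0.0361, 0.0733]
ee_rot: [-0.0, 0.676, 0.736, -0.0]
wrist_force: [-0.3, 0.8, -0.7]
finger_gap: 0.0001
```

Call:
drive_tool:
  moves:
    - [[0.01,-0.1,0,0],[0.01,-0.1,0,0],[0.01,-0.1,0,0],[0.01,-0.1,0,0],[0.01,-0.1,0,0]]

```text
time_s: 10.15
eef_pos: [0.5318, -0.0371, 0.0733]
ee_rot: [0.0, 0.676, 0.736, 0.0]
wrist_force: [0.2, 0.2, -0.5]
finger_gap: -0.0004
```

Call:
drive_tool:
  moves:
    - [[0.01,-0.1,0,0],[0.01,-0.1,0,0],[0.01,-0.1,0,0],[0.01,-0.1,0,0],[0.01,-0.1,0,0]]

```text
time_s: 10.65
eef_pos: [0.5319, -0.0381, 0.0733]
ee_rot: [0.0, 0.676, 0.736, -0.0]
wrist_force: [-0.1, -0.5, -0.2]
finger_gap: -0.0002
```

Run:
```python
from cell import imaging
import cv2
for n,(a,b,c,d) in(("top",(200,350,260,450)),("scene",(140,300,220,420))):
    i=imaging.grab_frame(n)[:,:,::-1]
    cv2.imwrite(f"pics/{n}3.png",cv2.resize(i[a:b,c:d],None,fx=3.7,fy=3.7,interpolation=cv2.INTER_CUBIC))
```

```text
(no output)
```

View pics/top3.png

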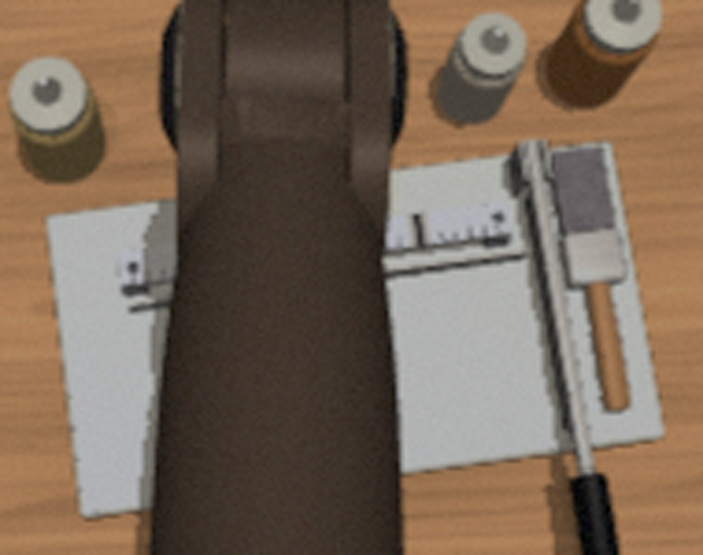

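View pics/scene3.png

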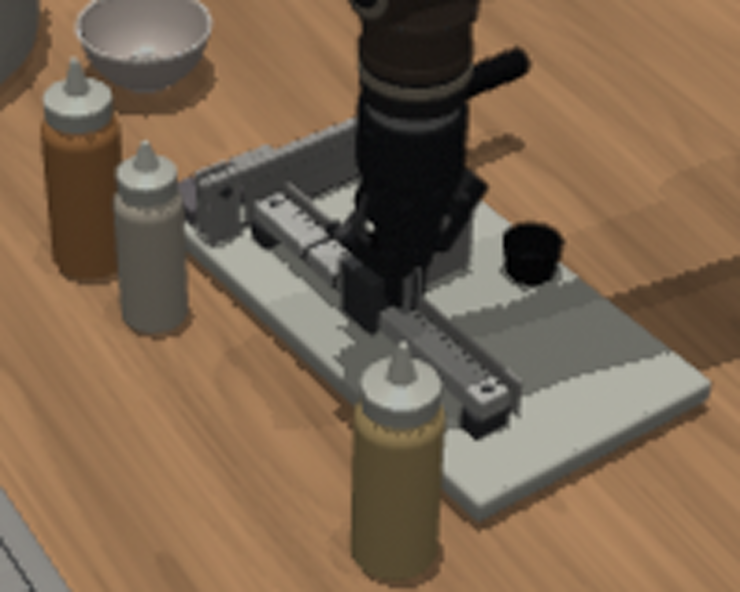

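Call:
drive_tool:
  moves:
    - [[0.01,-0.1,0,0],[0.02,-0.2,0,0],[0.02,-0.2,0,0],[0.02,-0.2,0,0],[0.02,-0.2,0,0]]

```text
time_s: 11.25
eef_pos: [0.532, -0.0391, 0.0733]
ee_rot: [-0.001, 0.676, 0.737, 0.001]
wrist_force: [-0.6, 5.3, -0.3]
finger_gap: 0.0001
```

Call:
drive_tool:
  moves:
    - [[0.01,-0.1,0,0],[0.02,-0.2,0,0],[0.02,-0.2,0,0],[0.02,-0.2,0,0],[0.02,-0.2,0,0]]

```text
time_s: 11.75
eef_pos: [0.5322, -0.041, 0.0733]
ee_rot: [-0.001, 0.676, 0.737, 0.001]
wrist_force: [-0.8, 5.2, 1.7]
finger_gap: 0.0005
```

Call:
drive_tool:
  moves:
    - [[0.01,-0.1,0,0],[0.02,-0.2,0,0],[0.02,-0.2,0,0],[0.02,-0.2,0,0],[0.02,-0.2,0,0]]

```text
time_s: 12.25
eef_pos: [0.5324, -0.0438, 0.0733]
ee_rot: [-0.0, 0.676, 0.737, 0.0]
wrist_force: [-0.7, 3.5, 0.2]
finger_gap: 0.0001
```

Call:
drive_tool:
  moves:
    - [[0.02,-0.25,0,0],[0.04,-0.5,0,0],[0.06,-0.75,0,0],[0.09,-1.0,0,0],[0.11,-1.2,0,0]]

```text
time_s: 12.75
eef_pos: [0.5336, -0.0565, 0.0733]
ee_rot: [0.0, 0.677, 0.736, -0.0]
wrist_force: [-0.7, 2.6, 1.6]
finger_gap: -0.0
```

Call:
drive_tool:
  moves:
    - [[0.02,-0.2,0,0],[0.04,-0.4,0,0],[0.06,-0.6,0,0],[0.07,-0.8,0,0],[0.09,-1.0,0,0]]

```text
time_s: 13.25
eef_pos: [0.5345, -0.0663, 0.0733]
ee_rot: [-0.0, 0.676, 0.736, -0.0]
wrist_force: [-1.9, 1.9, 1.4]
finger_gap: 0.0001
```

Call:
drive_tool:
  moves:
    - [[0.01,-0.05,0,0],[0.01,-0.1,0,0],[0.02,-0.15,0,0],[0.02,-0.2,0,0],[0.02,-0.2,0,0]]

```text
time_s: 13.75
eef_pos: [0.5348, -0.0683, 0.0733]
ee_rot: [0.0, 0.676, 0.736, -0.0]
wrist_force: [-0.8, 0.2, 0.2]
finger_gap: -0.0003
```

Call:
drive_tool:
  moves:
    - [[0.01,-0.05,0,0],[0.01,-0.1,0,0],[0.02,-0.15,0,0],[0.02,-0.2,0,0],[0.02,-0.2,0,0]]

```text
time_s: 14.25
eef_pos: [0.5352, -0.0704, 0.0734]
ee_rot: [0.0, 0.677, 0.736, -0.0]
wrist_force: [-0.5, 0.3, 0.0]
finger_gap: 0.0001
```

Call:
drive_tool:
  moves:
    - [[0.01,-0.1,0,0],[0.02,-0.2,0,0],[0.03,-0.3,0,0],[0.03,-0.3,0,0],[0.03,-0.3,0,0]]

```text
time_s: 14.75
eef_pos: [0.5353, -0.0732, 0.0734]
ee_rot: [0.0, 0.677, 0.736, -0.0]
wrist_force: [0.4, -0.4, -0.4]
finger_gap: -0.0
```

Call:
drive_tool:
  moves:
    - [[0.01,-0.1,0,0],[0.02,-0.2,0,0],[0.02,-0.2,0,0],[0.02,-0.2,0,0],[0.02,-0.2,0,0]]

```text
time_s: 15.25
eef_pos: [0.5354, -0.0751, 0.0733]
ee_rot: [-0.0, 0.676, 0.736, -0.0]
wrist_force: [0.8, -0.1, 0.4]
finger_gap: -0.0002
```

Call:
drive_tool:
  moves:
    - [[0.01,-0.1,0,0],[0.02,-0.2,0,0],[0.02,-0.2,0,0],[0.02,-0.2,0,0],[0.02,-0.2,0,0]]

```text
time_s: 15.75
eef_pos: [0.5356, -0.0771, 0.0733]
ee_rot: [-0.0, 0.676, 0.736, -0.0]
wrist_force: [-1.1, -1.0, -0.2]
finger_gap: 0.0001
```

Call:
drive_tool:
  moves:
    - [[-0.05,0.5,0,0],[-0.15,1.5,0,0],[-0.25,2.8,0,0],[-0.35,4.0,0,0],[-0.35,4.0,1,0]]

```text
time_s: 16.25
eef_pos: [0.5309, -0.0352, 0.0825]
ee_rot: [-0.001, 0.676, 0.737, -0.001]
wrist_force: [-0.2, -0.8, -0.1]
finger_gap: 0.0002
```

Call:
drive_tool:
  moves:
    - [[0,0,3,0],[0,0,7,0],[0,0,11,0],[0,0,15,0],[0,0,17,0]]

```text
time_s: 16.75
eef_pos: [0.5329, -0.037, 0.2581]
ee_rot: [0.002, 0.676, 0.737, 0.002]
wrist_force: [0.5, 0.1, -0.7]
finger_gap: -0.0
```

Call:
drive_tool:
  moves:
    - [[-4,-3,0,0],[-8,-6,0,0],[-12,-9,0,0],[-16,-12,0,0],[-19,-15,0,0]]

```text
time_s: 17.25
eef_pos: [0.3399, -0.1875, 0.2545]
ee_rot: [0.001, 0.676, 0.737, -0.0]
wrist_force: [0.2, -0.1, 0.1]
finger_gap: -0.0006
```

Call:
drive_tool:
  moves:
    - [[-1,-4,0,0],[-2,-8,0,0],[-3,-12,0,0],[-3,-15,0,0],[-3,-15,0,0]]

```text
time_s: 17.75
eef_pos: [0.3117, -0.34, 0.2535]
ee_rot: [0.0, 0.678, 0.735, -0.0]
wrist_force: [0.1, 0.2, 0.0]
finger_gap: -0.0002
```

```bash
python3 st.py
python3 - <<'E'
from h import *
f=np.load('fit.npy')
for n,(x0,y0,x1,y1),F in(("top",(260,200,450,350),4),("scene",(220,140,430,300),3.7)):
    i=imaging.grab_frame(n)[:,:,::-1].copy()
    cv2.imwrite(f"pics/{n}4raw.png",i)
    g=cv2.resize(i[y0:y1,x0:x1],None,fx=F,fy=F,interpolation=cv2.INTER_CUBIC)
    ky=-.015;rx=f[3]
    for b in([(rx+a*.022,ky+y,.094) for a,y in((1,.018),(1,-.018),(-1,-.018),(-1,.018))],
      [(rx+.012*np.cos(a),ky+.012*np.sin(a),.118) for a in np.linspace(0,6.28,20)]):
        p=(proj(n,cut2world(b,*f[:3]))+.5-[x0,y0])*F
        cv2.polylines(g,[np.int32(p)],True,(0,0,255),1)
    cv2.imwrite(f"pics/{n}4.png",g)
E
```

```text
17.75 [-8.280e-01  6.000e-03 -1.200e-01  1.444e+00 -1.000e-03  6.610e-01] [ 0.3117 -0.34    0.2535] yaw 94.65696164084011 [0.11 0.16 0.01] -0.00017328507343363823
```

View pics/top4.png

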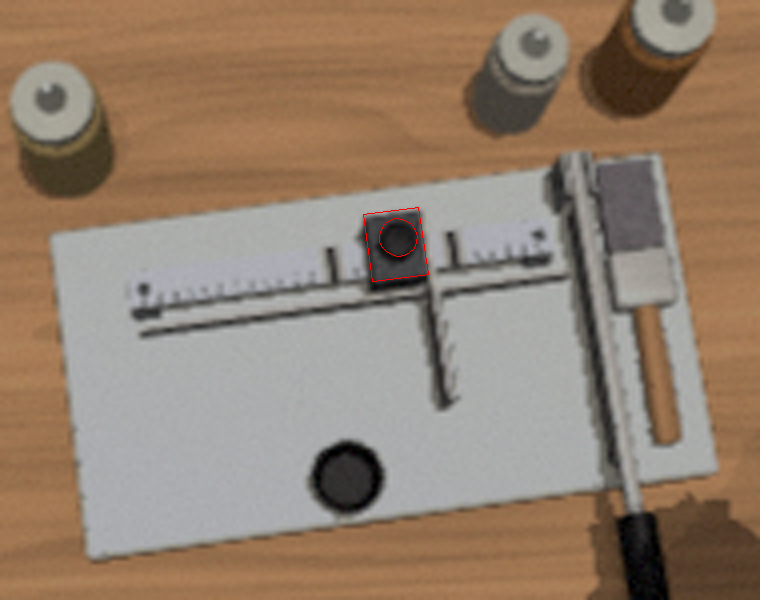

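View pics/scene4.png

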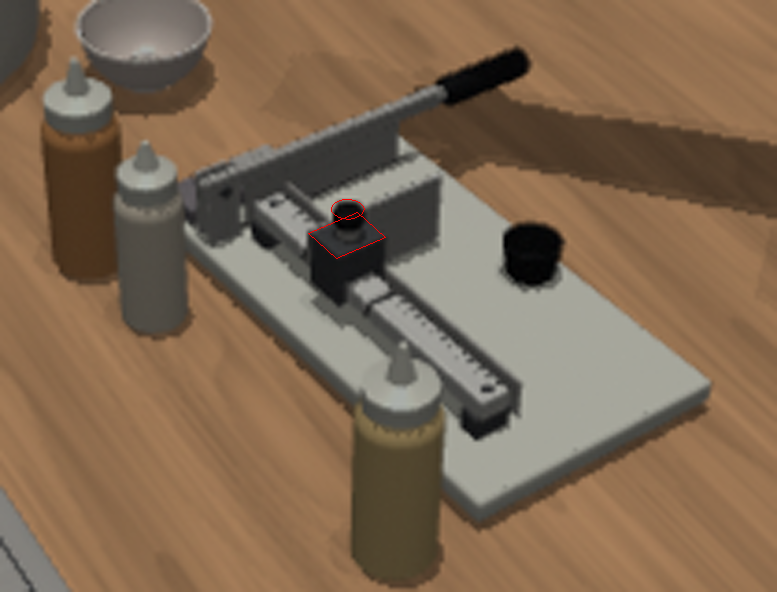

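```bash
python3 -c "
from cell import ctrl
print(ctrl.close_job())"
```

```text
the job is handed in; nothing more can be done
None
```

The length stop is seated in the middle notch and the hand is clear. I handed the job in at about 18 s on the robot's clock.

- **Push:** I used the closed fingertips on the carriage's back face only, never pinching the stop or touching its knob. The wrist force read at most about 5 N at the end of each move; between those readings I took none.
- **Outer notch:** The push fell to nothing as the stop was drawn in. I picked up contact again at TCP y of about -0.039 m and pushed on.
- **Middle notch:** The push fell to nothing in the same way. It stayed near zero until I stopped at y = -0.077 m, just short of the -0.079 m I expected for the centre.
- **Final pictures:**
  - In the top and scene views the carriage sits between the two visible notches and covers the middle one. It matches the drawn "seated at middle notch" outline to about 1–2 mm.
  - The bottles, cup and brush look unmoved.
- **Less certain:**
  - I judged seating from the force drop and the carriage's position; I did not measure the plunger's height.
  - The push fell away about 10 mm before each notch's centre, earlier than the stated 6 mm.
  - The scene camera disagreed with the top camera by up to about 4 mm when I first located the cutter.

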